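# Gauge the depth of a blind bore

## Task

Take the depth gauge from its fork rest and lower its rod gently into the bore of the metal workpiece until the rod stands on the bottom, so that the friction ring on the rod is pushed up by the workpiece's top face; hold it pressed home there with about 12 N (never more than 25 N) for a full second. Then draw it out and hang it back in the fork rest, released, with the ring still showing the depth. Leave the other things alone.

Things in the scene. Friction and masses are not known exactly. Their poses are not given: they have to be found in the camera images.
- depth_gauge: Steel depth gauge, 138 mm long, upright in the rest. Origin at the centre of the rod's lower tip, z up along the rod. Rod 10 mm wide, 90 mm long, 3 mm bevel at the tip, dark marks every 10 mm; then a shoulder disc 34 mm wide, 6 mm thick (z 90 to 96 mm); then a dark round grip 22 mm wide, 42 mm tall (z 96 to 138 mm), to be held from above. About 0.2 kg.
- gauge_shoulder (a point): Centre of the underside of the gauge's shoulder disc, 90 mm above the tip.
- stop_ring (a joint): Brass ring on the rod, 30 mm wide, 12 mm tall, small screw at its side. Value (m): how far the rod's tip stands out below the ring's underside; grows as the ring is pushed up. Friction holds it (about 3 N to slide). 8 to 14 mm at the start. It shows the bore's depth once its underside has been on the workpiece's top face while the tip stood on the bottom.
- workpiece: Aluminium block, fixed to the worktop, 66 x 66 mm and 60 mm tall, with a 10 mm tall bolted foot along two sides (94 mm across in its x direction) and a round plug low on each y side (76 mm across). Origin at the centre of its underside, z up.
- bore_mouth (a point): Centre of the mouth of the one upright bore, in the workpiece's top face 60 mm above the worktop. The bore is 12 mm wide with a 2 mm bevel at the mouth and a flat bottom (the top of a 12 mm tall plug, bore_floor_c0) at a depth not known beforehand: 22 to 46 mm. While the ring slides on the rod the gauge resists with only about 3 N; on the bottom it resists firmly.
- fork_rest: Fixed stand for the gauge: foot 74 x 74 x 8 mm, a post 34 mm to +x of its origin and on it a level steel fork 8 mm thick and 44 mm wide, its top 115 mm above the worktop. Origin on the worktop right under the place of the gauge's axis. The fork's slot is 16 mm wide, open to the rest's -x side: it reaches 24 mm to -x and closes 8 mm to +x of the origin.
- fork_seat (a point): Where the centre of the shoulder's underside belongs, in the plane of the fork's top (115 mm up); x axis from the slot's open end to the post. The gauge hangs with its shoulder lying on both prongs, the rod in the slot, the ring below. Lifted straight up the ring would meet the fork: take it out and put it in sideways through the slot's open end, shoulder a little above the prongs.
- vial: Small lidded glass vial, 26 mm wide and 55 mm tall, a bystander; origin at the centre of its underside.
- dropper: Small brown dropper bottle with a black rubber bulb, 36 mm wide and 100 mm tall, a bystander; origin at the centre of its underside.
- pot: Small white plastic pot lying there, about 41 x 34 x 34 mm, a bystander; origin at the centre of its underside.

How it is judged:
On the way:
1. the rod is pressed on the bore's bottom with 4 to 20 N for 0.6 s, in line with the bore (z of depth_gauge in the frame of bore_mouth below -0.018 m and horizontal distance between depth_gauge and bore_mouth below 0.002 m and angle between depth_gauge's own z axis and vertical below 0.1 rad and contact force between depth_gauge and bore_floor_c0 between 4 and 20 N), for 0.6 s.
At the end, for the whole second after the job is handed in: The gauge hangs upright (within 0.1 rad) and still in the fork rest, its shoulder on the fork within 10 mm of the seat, and the stop ring stands at the bore's true depth to within about 1.2 mm (distance between gauge_shoulder and fork_seat below 0.01 m and angle between depth_gauge's own z axis and vertical below 0.1 rad and contact force between depth_gauge and fork_rest above 0.5 N and linear speed of depth_gauge below 0.02 m/s and ((z of bore_floor_c0 in the frame of bore_mouth above -0.029 m and value of joint stop_ring between 0.0208 and 0.0242 m) or (z of bore_floor_c0 in the frame of bore_mouth between -0.03 and -0.029 m and value of joint stop_ring between 0.0218 and 0.0252 m) or (z of bore_floor_c0 in the frame of bore_mouth between -0.031 and -0.03 m and value of joint stop_ring between 0.0228 and 0.0262 m) or (z of bore_floor_c0 in the frame of bore_mouth between -0.032 and -0.031 m and value of joint stop_ring between 0.0238 and 0.0272 m) or (z of bore_floor_c0 in the frame of bore_mouth between -0.033 and -0.032 m and value of joint stop_ring between 0.0248 and 0.0282 m) or (z of bore_floor_c0 in the frame of bore_mouth between -0.034 and -0.033 m and value of joint stop_ring between 0.0258 and 0.0292 m) or (z of bore_floor_c0 in the frame of bore_mouth between -0.035 and -0.034 m and value of joint stop_ring between 0.0268 and 0.0302 m) or (z of bore_floor_c0 in the frame of bore_mouth between -0.036 and -0.035 m and value of joint stop_ring between 0.0278 and 0.0312 m) or (z of bore_floor_c0 in the frame of bore_mouth between -0.037 and -0.036 m and value of joint stop_ring between 0.0288 and 0.0322 m) or (z of bore_floor_c0 in the frame of bore_mouth between -0.038 and -0.037 m and value of joint stop_ring between 0.0298 and 0.0332 m) or (z of bore_floor_c0 in the frame of bore_mouth between -0.039 and -0.038 m and value of joint stop_ring between 0.0308 and 0.0342 m) or (z of bore_floor_c0 in the frame of bore_mouth between -0.04 and -0.039 m and value of joint stop_ring between 0.0318 and 0.0352 m) or (z of bore_floor_c0 in the frame of bore_mouth between -0.041 and -0.04 m and value of joint stop_ring between 0.0328 and 0.0362 m) or (z of bore_floor_c0 in the frame of bore_mouth between -0.042 and -0.041 m and value of joint stop_ring between 0.0338 and 0.0372 m) or (z of bore_floor_c0 in the frame of bore_mouth between -0.043 and -0.042 m and value of joint stop_ring between 0.0348 and 0.0382 m) or (z of bore_floor_c0 in the frame of bore_mouth between -0.044 and -0.043 m and value of joint stop_ring between 0.0358 and 0.0392 m) or (z of bore_floor_c0 in the frame of bore_mouth between -0.045 and -0.044 m and value of joint stop_ring between 0.0368 and 0.0402 m) or (z of bore_floor_c0 in the frame of bore_mouth between -0.046 and -0.045 m and value of joint stop_ring between 0.0378 and 0.0412 m) or (z of bore_floor_c0 in the frame of bore_mouth between -0.047 and -0.046 m and value of joint stop_ring between 0.0388 and 0.0422 m) or (z of bore_floor_c0 in the frame of bore_mouth between -0.048 and -0.047 m and value of joint stop_ring between 0.0398 and 0.0432 m) or (z of bore_floor_c0 in the frame of bore_mouth between -0.049 and -0.048 m and value of joint stop_ring between 0.0408 and 0.0442 m) or (z of bore_floor_c0 in the frame of bore_mouth between -0.05 and -0.049 m and value of joint stop_ring between 0.0418 and 0.0452 m) or (z of bore_floor_c0 in the frame of bore_mouth between -0.051 and -0.05 m and value of joint stop_ring between 0.0428 and 0.0462 m) or (z of bore_floor_c0 in the frame of bore_mouth below -0.051 m and value of joint stop_ring between 0.0438 and 0.0472 m))); the robot touches nothing.
It fails at once if the gauge bears on the workpiece with more than 25 N (contact force between depth_gauge and workpiece above 25 N).
It fails at once if a bystander is moved by more than 20 mm (distance of any of vial, dropper, pot from where it was at the start of the episode above 0.02 m).
It also fails if it takes over 72 s, if anything falls off the work surface, if the arm or the gripper's body presses on something with over 40 N, if the wrist force passes 120 N, or if a joint passes its speed limit or range.

## Robot

A 6-joint arm with a two-finger parallel gripper is mounted at the origin on a cart in front of the work surface, level with it; the furniture and walls round the work are solid. World frame = base frame: x ahead of the robot, y to its left, z up, the work surface at z = 0. Lengths are in m, angles in rad, forces in N, time in s.
With the tool pointing down it reaches from about 0.325 to 0.9 m from the base axis. Payload 6.1 kg.
Tool frame: the origin (TCP) lies at the very end of the fingers, on their centre line; the grasp point (between the pads) lies 19 mm behind it; y points along the fingers, z is the direction in which the jaws open and shut, and the axes are right-handed (so a half turn about y gives the same grasp; the last joint's range is limited). The gripper opens to 85 mm and grips with 20 to 120 N. Pads are 22 mm wide; open, the fingers measure 114 mm over their backs; the gripper's body (76 mm by 85 mm) begins 54 mm behind the grasp point. The pads swing forward as they close: fully open they stand 13 mm farther back than shut.
Start: joints at [1.218, 0.22, 1.526, -0, 1.395, -0.126], TCP at [0.141, 0.609, 0.231] pointing down, gripper open.
Joint ranges: [-2.98, 2.98], [-0.91, 2.08], [0.09, 2.57], [-1.24, 4.39], [0.2, 2.65], [-2.68, 2.68]. Speed limits (rad/s): [2.57, 2.57, 3.01, 3.14, 3.14, 3.14].

## Interface

Orientations are given as a unit quaternion [x, y, z, w].
In Python, from plant import manip gives the robot as it stands.
- The arm moves only by the tool apply_moves, never from a script. Its argument "series" is a list of rows, each a list of 7 numbers: the turn, a rotation vector about the tool's x, y, z in degrees, then the shift along the tool's x, y, z in m, then the gripper command: -1 is shut, 1 is fully open, values between are in proportion. A call has 1 to 8 rows; each row is the pose to reach, as a shift and turn from the pose commanded when the call began, along the tool's axes at that moment; what a row does not reach only later rows make up. A row lasts 1/10 s, in which the tool goes at most 50 mm and 8.59 degrees, less where a joint would pass 70% of its speed; a pose out of reach is approached as far as the arm can. A call with a gripper value outside its range is refused whole. The fingers move at their own pace and stop on an object; "force" is the grip in N (left out, the last holds). Time passes only in rows, so rows that repeat a pose let the fingers close. It gives the time, the measured TCP pose, the force and the opening at its end, in the units of the state.
- manip.observe(): the state, without advancing time (a new reading comes with each control period).
- manip.capture(name): name is "scene" or "top" or "wrist"; returns the picture (420x560x3 uint8, red, green, blue); there is no depth.
- manip.calibration(name): a dict with "intrinsics" (3x3 intrinsics, pixels), "R" (3x3) and "t" (3): a world point X has camera coordinates R X + t. Camera axes: x right, y down, z forward; pixel columns grow to the right and rows downward; lengths in m; the calibration is good to about 2 mm. A picture is of the moment at which its call begins: read the wrist's pose just before it. calibration takes no time and is no camera call; for the wrist camera it gives the pose at the moment of the call.
- manip.finish_job(): hands the job in, once; it reports no verdict.
The state is a dict: "time_s": time; "joint_pos": joint angles; "dq": joint speeds; "joint_efforts": joint torques, N m; "position": TCP position; "ee_rot": TCP orientation; "force": force on the tool from outside, world axes, zero at the start; "moment": the same for the moment, N m; "grip_width": finger opening in m.
Only numpy, scipy, OpenCV 4.12 (cv2) and the standard library are available. Lean on these libraries where they do the work, as an engineer would, in place of code of your own. Each camera call takes 0.05 s, during which the arm holds its last target.

## Working session

There is one attempt and no reset: what is moved stays moved. The work goes in short steps, Python scripts to look and compute and a tool call to move; the robot and the scene stay as the last step left them, time stands still between calls to the robot, and variables do not carry over. Pictures are saved under pics/ and viewed, and the job is handed in when it is done.

Besides the shell and the picture viewer there is one more tool, called after "Call:" as a command line: name --pt "numbers of a row" for each row, then --argument value for the rest. apply_moves: Moves the arm, as the interface text tells. Its arguments: {"type":"object","properties":{"series":{"type":"array","items":{"type":"array","items":{"type":"number"}}},"force":{"type":"number"}},"required":["series"]}

```bash
mkdir -p pics
python3 - <<'E'
from plant import manip
import cv2
s=manip.observe()
for k,v in s.items(): print(k,v)
for n in ["scene","top","wrist"]:
    im=manip.capture(n); cv2.imwrite(f"pics/{n}0.png",im[:,:,::-1])
    c=manip.calibration(n); print(n,c)
E
```

```text
time_s 0.0
joint_pos [ 1.21788270e+00  2.21195348e-01  1.52763996e+00  2.12459929e-05
  1.39471063e+00 -1.26066792e-01]
dq [-0.00033385  0.00016755 -0.00096296  0.00059902 -0.00184975 -0.00131417]
joint_efforts [-4.08910846e-04 -4.96914089e+01 -3.89389908e+01 -2.63019429e-04
  1.10631989e-02  5.62149614e-05]
position [0.14032758 0.60840811 0.23020305]
ee_rot [ 0.70323188 -0.08020289  0.07986089 -0.70189362]
force [-0.95556053  0.40840308  0.26241736]
moment [ 0.00225556 -0.02735334 -0.00575535]
grip_width 0.08522066022678555
scene {'intrinsics': array([[462.19000006,   0.        , 283.04072686],
       [  0.        , 462.19000006, 213.83996608],
       [  0.        ,   0.        ,   1.        ]]), 'R': array([[ 0.73625628, -0.67660479,  0.01151736],
       [-0.29110757, -0.3320452 , -0.89721924],
       [ 0.61088712,  0.65723051, -0.44143514]]), 't': array([-0.27550259,  0.31848019,  0.45476647])}
top {'intrinsics': array([[536.10589863,   0.        , 283.89499842],
       [  0.        , 536.10589863, 209.33779882],
       [  0.        ,   0.        ,   1.        ]]), 'R': array([[-0.00726073, -0.99956431,  0.02860887],
       [-0.98261839,  0.00182471, -0.18562806],
       [ 0.18549498, -0.0294594 , -0.98220352]]), 't': array([0.15985331, 0.52226802, 0.84795648])}
wrist {'intrinsics': array([[310.7854654 ,   0.        , 275.5247087 ],
       [  0.        , 310.7854654 , 212.09415554],
       [  0.        ,   0.        ,   1.        ]]), 'R': array([[ 0.22480901,  0.97440188, -0.00137223],
       [ 0.93230415, -0.21468654,  0.2910647 ],
       [ 0.2833194 , -0.0667133 , -0.95670239]]), 't': array([-0.62447073, -0.03741047,  0.38011943])}
```

View pics/scene0.png

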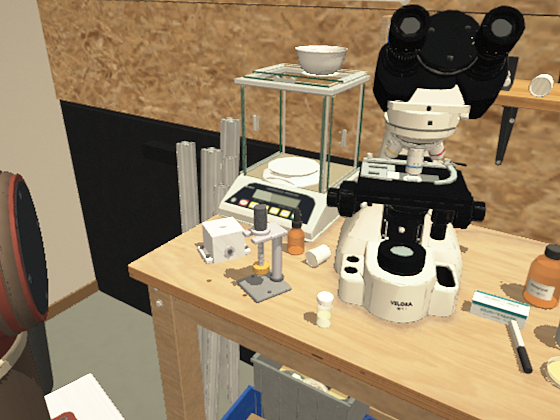

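View pics/top0.png

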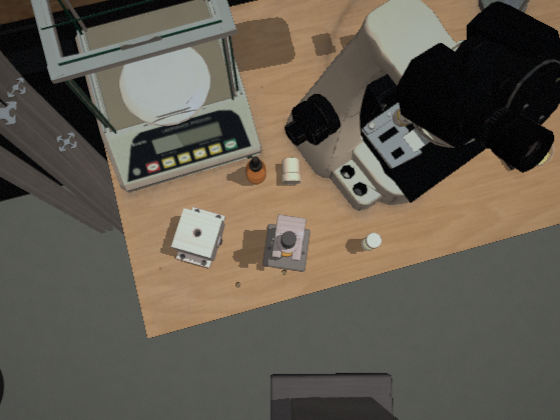

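View pics/wrist0.png

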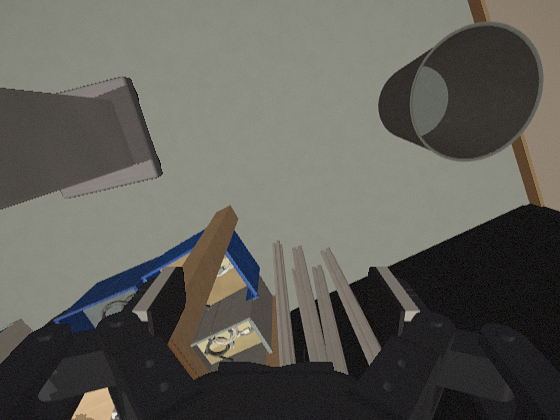

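```bash
cat > h.py <<'E'
import numpy as np,cv2
from plant import manip
def ray(c,uv,z):
    R,t,K=c["R"],c["t"],c["intrinsics"]
    o=-R.T@t; d=R.T@np.linalg.inv(K)@np.array([uv[0],uv[1],1.])
    return o+d*(z-o[2])/d[2]
def proj(c,X):
    p=c["intrinsics"]@(c["R"]@np.array(X)+c["t"]); return p[:2]/p[2]
E
python3 - <<'E'
from h import *
c=manip.calibration("top")
for n,uv,z in [("grip",(288,240),.163),("bore",(197,233),.06),("vial",(372,242),.055),("dropper",(255,162),.1),("pot",(291,171),.02)]:
    print(n,ray(c,uv,z))
im=cv2.imread("pics/top0.png")
cv2.imwrite("pics/topz.png",cv2.resize(im[195:285,160:320],None,fx=5,fy=5,interpolation=cv2.INTER_CUBIC))
im=cv2.imread("pics/scene0.png")
cv2.imwrite("pics/scz.png",cv2.resize(im[190:310,190:340],None,fx=5,fy=5,interpolation=cv2.INTER_CUBIC))
E
```

```text
grip [0.45630475 0.15539112 0.163     ]
bore [0.4816685  0.29914578 0.06      ]
vial [0.46657351 0.0134092  0.055     ]
dropper [0.58965478 0.20450174 0.1       ]
pot [0.59601474 0.14377393 0.02      ]
```

View pics/topz.png

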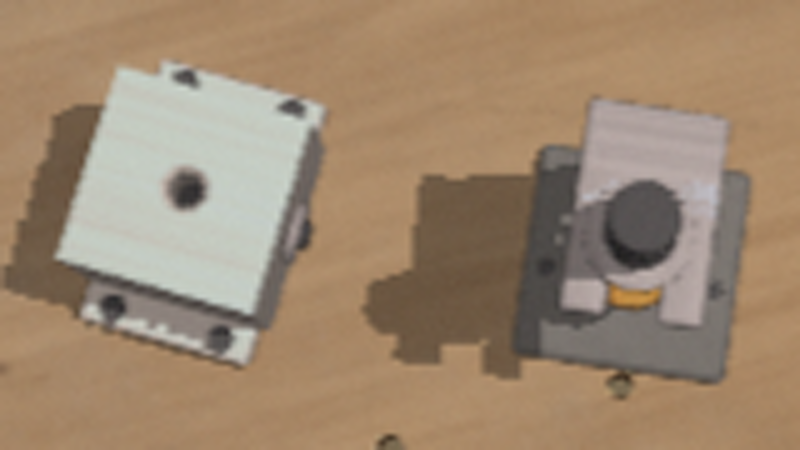

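View pics/scz.png

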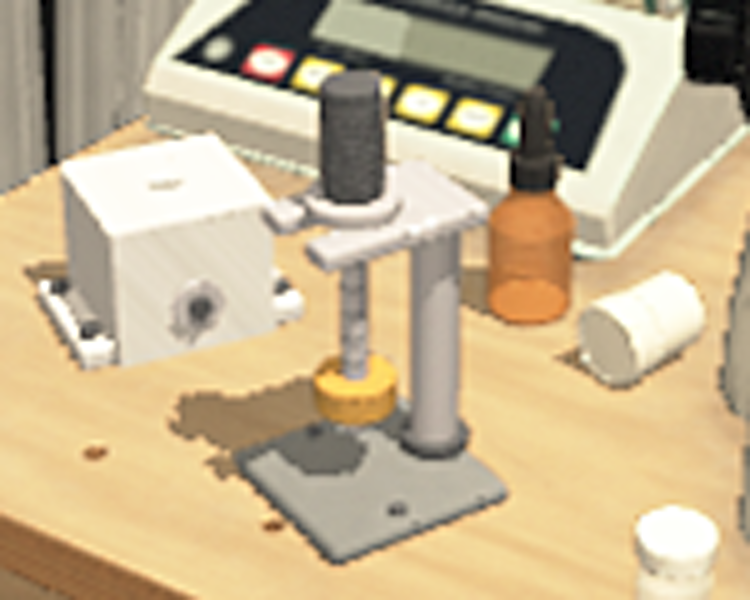

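Run:
```python
from h import *
from scipy.spatial.transform import Rotation as Ro
s=manip.observe(); R=Ro.from_quat(s["ee_rot"]).as_matrix(); print(np.round(R,3))
c=manip.calibration("wrist"); o=-c["R"].T@c["t"]; print("cam in tool",R.T@(o-s["position"]), "cam axes in tool\n",np.round(R.T@c["R"].T,3))
c=manip.calibration("top")
f=lambda x,y:(160+x/5,195+y/5)
for a in [((592,100),(562,300)),((728,120),(698,325))]:
    p=ray(c,f(*a[0]),.115);q=ray(c,f(*a[1]),.115);print(p,q,np.degrees(np.arctan2(*(p-q)[[1,0]])))
print(ray(c,f(643,220),.163),ray(c,f(187,188),.06))
```

```text
[[ 0.974 -0.001  0.225]
 [-0.225 -0.001  0.974]
 [-0.    -1.    -0.002]]
cam in tool [-0.0748671  -0.14322995  0.00023406] cam axes in tool
 [[-0.     0.957  0.291]
 [-0.    -0.291  0.957]
 [ 1.     0.     0.   ]]
[0.50124722 0.16801306 0.115     ] [0.43978256 0.17742426 0.115     ] -8.70526755230585
[0.49491926 0.126281   0.115     ] [0.43202709 0.13630427 0.115     ] -9.055204839147374
[0.45774439 0.15451828 0.163     ] [0.48232143 0.29851451 0.06      ]
```

Call:
apply_moves --pt "0 0 0 0.04 -0.01 -0.033 1" --pt "0 -1 0 0.08 -0.02 -0.066 1" --pt "0 -2 0 0.12 -0.03 -0.1 1" --pt "0 -3 0 0.16 -0.03 -0.132 1" --pt "0 -4 0 0.2 -0.03 -0.165 1" --pt "0 -4 0 0.24 -0.03 -0.2 1" --pt "0 -4 0 0.28 -0.03 -0.23 1" --pt "0 -4 0 0.31 -0.03 -0.255 1"

```text
time_s: 0.95
position: [0.3835, 0.2923, 0.2613]
ee_rot: [-0.705, 0.055, -0.055, 0.705]
force: [0.7, 1.4, -0.0]
grip_width: 0.0851
```

Call:
apply_moves --pt "0 0 0 0.03 0 -0.025 1" --pt "0 0 0 0.065 0 -0.05 1" --pt "0 0 0 0.065 0 -0.05 1" --pt "0 0 0 0.065 0 -0.05 1"

```text
time_s: 1.35
position: [0.4393, 0.2338, 0.2609]
ee_rot: [0.705, -0.057, 0.056, -0.705]
force: [0.4, 0.4, -1.2]
grip_width: 0.0853
```

Run:
```python
from h import *
c=manip.calibration("wrist");s=manip.observe();print(s["position"],s["ee_rot"],s["dq"],s["force"])
im=manip.capture("wrist")[:,:,::-1]; cv2.imwrite("pics/w1.png",im)
import pickle; pickle.dump(c,open("w1.pkl","wb"))
```

```text
[0.43929299 0.23379697 0.26091105] [ 0.70488174 -0.05672394  0.05598364 -0.70483329] [ 0.04073401 -0.0082664   0.00748722  0.00471214  0.004375    0.00302102] [ 0.44590494  0.44208451 -1.22497587]
```

View pics/w1.png

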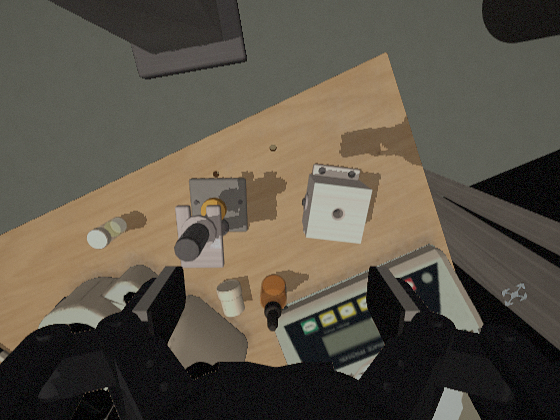

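Run:
```python
from h import *
im=cv2.imread("pics/w1.png")
a=cv2.resize(im[195:275,150:250],None,fx=6,fy=6,interpolation=cv2.INTER_CUBIC)
b=cv2.resize(im[160:250,300:380],None,fx=5.33,fy=5.33,interpolation=cv2.INTER_CUBIC)[:480]
cv2.imwrite("pics/w1z.png",cv2.convertScaleAbs(a,alpha=1.8));
g=cv2.cvtColor(im,cv2.COLOR_BGR2GRAY)
print(g[205:222,329:346])
```

```text
[[181 183 180 181 181 180 181 179 181 180 182 181 180 180 179 181 181]
 [182 183 183 181 182 181 183 181 181 183 181 182 182 180 182 180 181]
 [181 182 182 184 184 183 181 180 175 173 174 175 179 181 183 179 181]
 [184 183 185 184 186 180 171 154 138 137 147 155 170 176 181 182 183]
 [184 183 183 184 179 160 132  90  70  70 109 127 149 167 176 181 182]
 [185 185 187 181 158 106  43  48  63  71  80 101 114 158 168 177 182]
 [184 186 186 164 112  49  56  58  78  83  78 102  99 122 167 170 182]
 [183 183 181 149  81  70  80  79  87  82  84 107 103  97 167 172 183]
 [182 184 172 140  82  87  84  86  85  82  99 101 107 101 162 170 181]
 [185 186 168 145  81  87  90  91  89  86  95 104 106 103 164 165 178]
 [183 185 173 145  98  85  88  90  90  88  87 107 102 122 167 164 180]
 [182 185 180 147 134  94  84  87  88  85  85  95 114 154 168 174 186]
 [184 181 186 160 150 123 105  89  91  84 100 112 151 169 172 182 184]
 [182 182 184 176 157 146 135 126 125 129 142 150 165 168 179 183 183]
 [184 184 184 186 176 166 153 154 155 157 159 165 169 180 184 182 184]
 [183 184 183 183 184 180 173 169 166 167 171 177 180 183 186 183 182]
 [182 181 182 181 183 183 182 183 184 185 183 182 185 184 182 185 182]]
```

View pics/w1z.png

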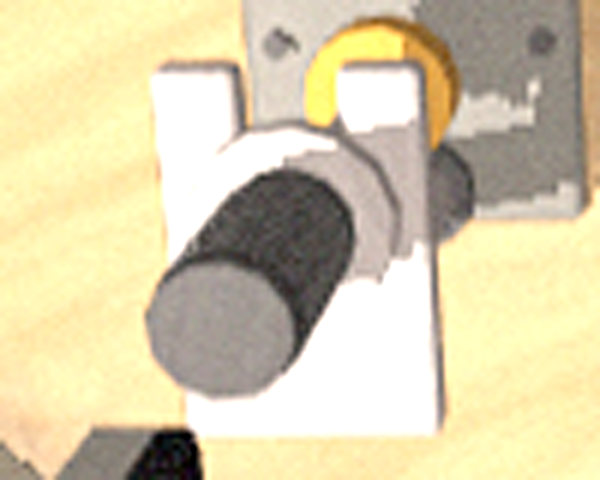

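Run:
```python
from h import *
import pickle
c=pickle.load(open("w1.pkl","rb"))
print("grip",ray(c,(187-.4,249.7-.4),.163))
im=cv2.imread("pics/w1.png");g=cv2.cvtColor(im,cv2.COLOR_BGR2GRAY)
m=(g[200:226,324:351]<174).astype('uint8')
n,l,st,ce=cv2.connectedComponentsWithStats(m);k=1+np.argmax(st[1:,4])
x,y,w,h,_=st[k];uv=(324+x+(w-1)/2,200+y+(h-1)/2);print(uv,w,h,ray(c,uv,.06))
cnt=cv2.findContours((l==k).astype('uint8'),0,1)[0][0];e=cv2.fitEllipse(cnt);print(e)
print(ray(c,(324+e[0][0],200+e[0][1]),.06))
```

```text
grip [0.45826345 0.15524506 0.163     ]
(np.float64(337.5), np.float64(213.5)) 14 14 [0.481777   0.30002028 0.06      ]
((13.652227401733398, 13.772062301635742), (12.17841911315918, 13.21740436553955), 55.70346450805664)
[0.48213393 0.30016095 0.06      ]
```

```bash
cat >> h.py <<'E'
from scipy.spatial.transform import Rotation as Ro
def delta(target):
    s=manip.observe(); R=Ro.from_quat(s["ee_rot"]).as_matrix()
    print("pos",np.round(s["position"],4),"yaw",np.degrees(np.arctan2(R[1,0],R[0,0])).round(2),"tooly",np.round(R[:,1],4),"F",np.round(s["force"],1),"w",round(s["grip_width"],4))
    print("tool delta",np.round(R.T@(np.array(target)-s["position"]),4))
E
python3 -c "
from h import *
delta([.458,.155,.22])"
```

```text
pos [0.4387 0.2346 0.261 ] yaw -9.04 tooly [-1.e-03  2.e-04 -1.e+00] F [-0.6 -0.2  0.2] w 0.0855
tool delta [ 0.0316  0.0409 -0.0756]
```

Call:
apply_moves --pt "0 0 0 0.015 0 -0.035 1" --pt "0 0 0 0.0316 0.0 -0.0756 1" --pt "0 0 0 0.0316 0.02 -0.0756 1" --pt "0 0 0 0.0316 0.041 -0.0756 1" --pt "0 0 0 0.0316 0.041 -0.0756 1" --pt "0 0 0 0.0316 0.041 -0.0756 1"

```text
time_s: 2.0
position: [0.4577, 0.156, 0.2204]
ee_rot: [0.705, -0.055, 0.054, -0.705]
force: [0.1, -0.5, 0.4]
grip_width: 0.0851
```

Run:
```python
from h import *
delta([.458,.155,.127])
c=manip.calibration("wrist")
im=manip.capture("wrist")[:,:,::-1]; cv2.imwrite("pics/w2.png",im)
import pickle; pickle.dump(c,open("w2.pkl","wb"))
```

```text
pos [0.4577 0.156  0.2204] yaw -8.88 tooly [-1.e-03  1.e-04 -1.e+00] F [ 0.1 -0.5  0.4] w 0.0851
tool delta [ 0.0005  0.0934 -0.0009]
```

View pics/w2.png

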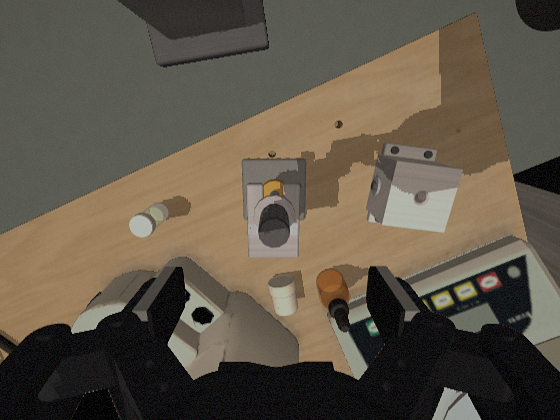

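Run:
```python
from h import *
im=cv2.imread("pics/w2.png")
a=cv2.resize(im[175:265,235:315],None,fx=6,fy=6,interpolation=cv2.INTER_CUBIC)
cv2.imwrite("pics/w2z.png",cv2.convertScaleAbs(a,alpha=2.2));
```

```text
(no output)
```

View pics/w2z.png

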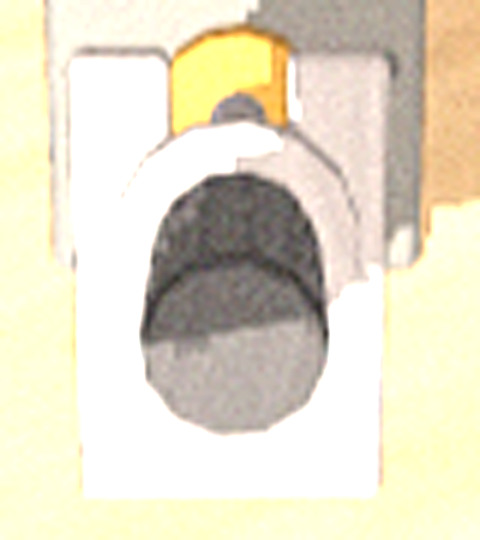

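Run:
```python
from h import *
import pickle
c=pickle.load(open("w2.pkl","rb"))
print("grip",ray(c,(273.9,232.1),.163))
f=lambda x,y:(235+x/6-.4,175+y/6-.4)
a=ray(c,f(70,60),.115);b=ray(c,f(390,60),.115);d=ray(c,f(82,495),.115);e=ray(c,f(380,495),.115)
for p in(a,b,d,e):print(p)
v=(d+e-a-b)/2;print(np.degrees(np.arctan2(v[1],v[0])),np.linalg.norm(v)); u=v/np.linalg.norm(v)
print("seat from front", (a+b)/2+u*.024, "width",np.linalg.norm(a-b),np.linalg.norm(d-e))
delta(list(ray(c,(273.9,232.1),.163)[:2])+[.127])
```

```text
grip [0.45817547 0.15509705 0.163     ]
[0.43172462 0.13624522 0.115     ]
[0.43843002 0.17915747 0.115     ]
[0.49548414 0.12626709 0.115     ]
[0.50219065 0.1691878  0.115     ]
-8.890647232166367 0.0645354659059875
seat from front [0.45878896 0.15399217 0.115     ] width 0.0434329801039137 0.0434415082568426
pos [0.4584 0.156  0.2212] yaw -8.89 tooly [ 8.e-04  3.e-04 -1.e+00] F [1.  0.3 0.2] w 0.0854
tool delta [-0.0001  0.0942 -0.001 ]
```

Call:
apply_moves --pt "0 0 0 0 0.04 -0.001 1" --pt "0 0 0 0 0.07 -0.001 1" --pt "0 0 0 0 0.092 -0.001 1" --pt "0 0 0 0 0.092 -0.001 1" --pt "0 0 0 0 0.092 -0.001 1" --force 60

```text
time_s: 2.55
position: [0.4589, 0.1546, 0.1296]
ee_rot: [-0.705, 0.055, -0.056, 0.705]
force: [0.4, 0.3, -0.4]
grip_width: 0.085
```

Call:
apply_moves --pt "0 0 0 0 0 0 0" --pt "0 0 0 0 0 0 -0.3" --pt "0 0 0 0 0 0 -1" --pt "0 0 0 0 0 0 -1" --pt "0 0 0 0 0 0 -1" --pt "0 0 0 0 0 0 -1" --pt "0 0 0 0 0 0 -1" --pt "0 0 0 0 0 0 -1"

```text
time_s: 3.35
position: [0.4587, 0.1541, 0.129]
ee_rot: [-0.705, 0.055, -0.056, 0.705]
force: [-0.4, 0.7, 5.1]
grip_width: 0.0204
```

Run:
```python
from h import *
delta([.458,.155,.127])
im=manip.capture("wrist")[:,:,::-1]; cv2.imwrite("pics/w3.png",im)
im=manip.capture("scene")[:,:,::-1]; cv2.imwrite("pics/s3.png",cv2.resize(im[170:320,180:350],None,fx=4,fy=4)[:600,:])
```

```text
pos [0.4587 0.1541 0.129 ] yaw -9.0 tooly [ 9.e-04  2.e-04 -1.e+00] F [-0.4  0.7  5.1] w 0.0204
tool delta [-0.0009  0.002   0.0008]
```

View pics/w3.png

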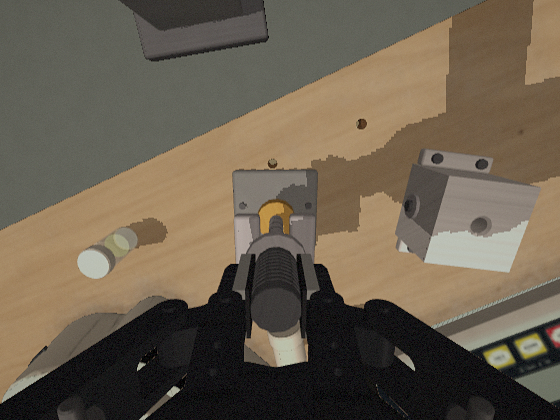

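View pics/s3.png

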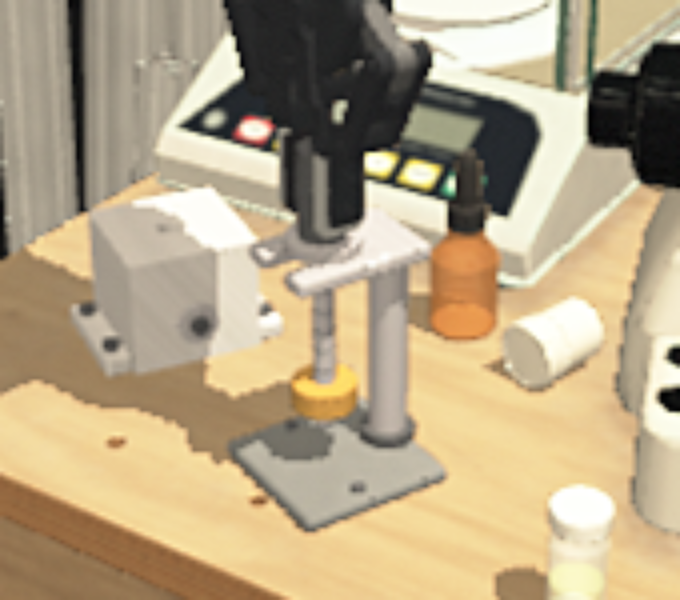

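Call:
apply_moves --pt "0 0 0 0 -0.003 0 -1" --pt "0 0 0 0 -0.006 0 -1" --pt "0 0 0 0 -0.006 0 -1" --pt "0 0 0 -0.015 -0.006 0 -1" --pt "0 0 0 -0.03 -0.006 0 -1" --pt "0 0 0 -0.05 -0.006 0 -1" --pt "0 0 0 -0.065 -0.006 0 -1" --pt "0 0 0 -0.065 -0.006 0 -1"

```text
time_s: 4.25
position: [0.3923, 0.1642, 0.1336]
ee_rot: [0.705, -0.056, 0.054, -0.705]
force: [0.2, 0.2, -1.4]
grip_width: 0.0205
```

Run:
```python
from h import *
delta([.482,.299,.19])
im=manip.capture("scene")[:,:,::-1]; cv2.imwrite("pics/s4.png",cv2.resize(im[170:320,180:350],None,fx=4,fy=4)[:600,:])
```

```text
pos [0.3923 0.1642 0.1336] yaw -8.94 tooly [-1.8e-03 -2.0e-04 -1.0e+00] F [ 0.2  0.2 -1.4] w 0.0205
tool delta [ 0.0676 -0.0566  0.147 ]
```

View pics/s4.png

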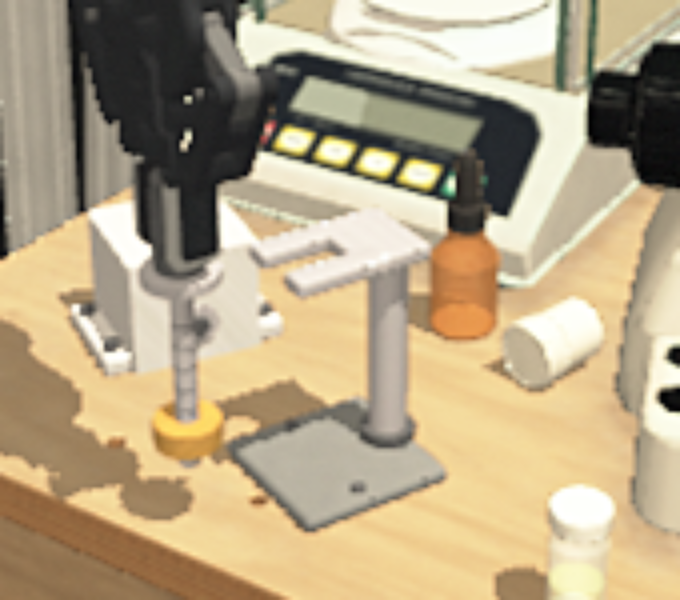

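Call:
apply_moves --pt "0 0 0 0 -0.03 0 -1" --pt "0 0 0 0 -0.057 0 -1" --pt "0 0 0 0.02 -0.057 0.035 -1" --pt "0 0 0 0.04 -0.057 0.07 -1" --pt "0 0 0 0.055 -0.057 0.11 -1" --pt "0 0 0 0.067 -0.057 0.14 -1" --pt "0 0 0 0.0676 -0.057 0.147 -1" --pt "0 0 0 0.0676 -0.057 0.147 -1"

```text
time_s: 5.1
position: [0.4843, 0.2993, 0.1905]
ee_rot: [0.705, -0.055, 0.055, -0.705]
force: [-0.1, -0.1, -1.9]
grip_width: 0.0205
```

Call:
apply_moves --pt "0 0 0 0 0 0 -1" --pt "0 0 0 0 0 0 -1"

```text
time_s: 5.3
position: [0.4836, 0.2977, 0.1911]
ee_rot: [0.705, -0.056, 0.056, -0.705]
force: [-0.6, 0.5, -2.0]
grip_width: 0.0208
```

Run:
```python
from h import *
import pickle
delta([.482,.2995,.19])
for n in ("scene","top","wrist"):
    c=manip.calibration(n)
    im=manip.capture(n)[:,:,::-1]; cv2.imwrite(f"pics/{n}5.png",im); pickle.dump(c,open(n+"5.pkl","wb"))
    if n=="scene": cv2.imwrite("pics/s5z.png",cv2.resize(im[130:270,140:290],None,fx=5,fy=5,interpolation=cv2.INTER_CUBIC)[:600])
delta([.482,.2995,.19])
```

```text
pos [0.4836 0.2977 0.1911] yaw -9.04 tooly [-4.e-04 -5.e-04 -1.e+00] F [-0.6  0.5 -2. ] w 0.0208
tool delta [-0.0019  0.0011  0.0015]
pos [0.4838 0.298  0.1916] yaw -9.04 tooly [ 4.e-04  1.e-04 -1.e+00] F [ 0.3 -0.8 -1.4] w 0.0203
tool delta [-0.002   0.0016  0.0012]
```

View pics/s5z.png

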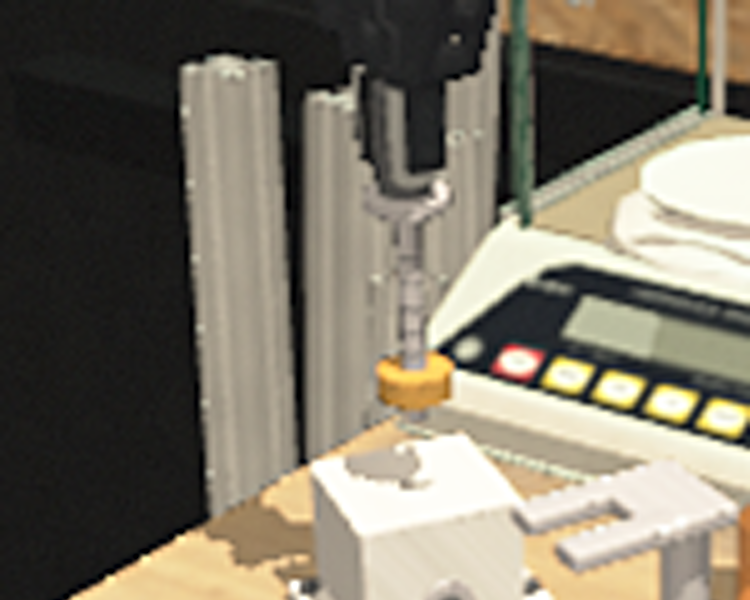

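View pics/wrist5.png

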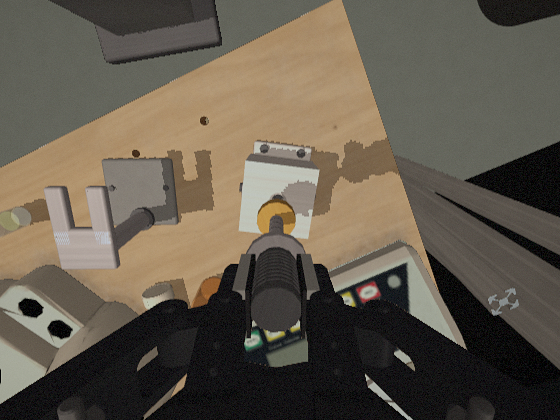

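Run:
```python
from h import *
import pickle
for n in("scene","wrist"):
    c=pickle.load(open(n+"5.pkl","rb"));im=cv2.imread(f"pics/{n}5.png")
    hsv=cv2.cvtColor(im,cv2.COLOR_BGR2HSV);m=cv2.inRange(hsv,(12,130,80),(30,255,255))
    l=cv2.connectedComponentsWithStats(m);P=np.array([.4837,.298,.105])
    pr=proj(c,P)
    for k in range(1,l[0]):
        if l[2][k,4]>60 and np.hypot(*(l[3][k]-pr))<40: print(n,l[2][k],l[3][k])
    for z in(.0875,.0985,.1045,.1105,.1775): print(z,proj(c,[.4837,.298,z]))
im=cv2.imread("pics/wrist5.png");cv2.imwrite("pics/w5z.png",cv2.convertScaleAbs(cv2.resize(im[190:260,235:315],None,fx=7,fy=7,interpolation=cv2.INTER_CUBIC),alpha=1.8))
im=cv2.imread("pics/scene5.png");cv2.imwrite("pics/s5y.png",cv2.convertScaleAbs(cv2.resize(im[155:225,190:250],None,fx=8,fy=8,interpolation=cv2.INTER_CUBIC),alpha=1.3))
```

```text
scene [216 200  15  12 122] [222.78688525 206.16393443]
0.0875 [221.92555614 213.94962601]
0.0985 [221.66165178 208.89657924]
0.1045 [221.51650365 206.11738947]
0.1105 [221.37049866 203.32179324]
0.1775 [219.67956366 170.94501261]
wrist [257 199  38  36 843] [275.74377224 215.3594306 ]
0.0875 [275.29875121 211.45870581]
0.0985 [275.29001662 215.45364328]
0.1045 [275.28493219 217.77910603]
0.1105 [275.27960077 220.21753653]
0.1775 [275.19592511 258.48823931]
```

View pics/w5z.png

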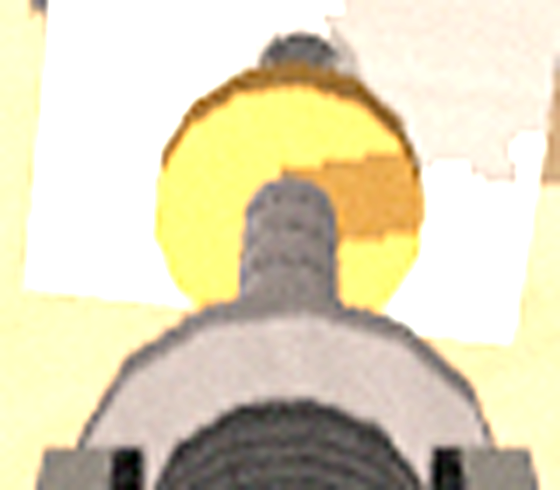

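View pics/s5y.png

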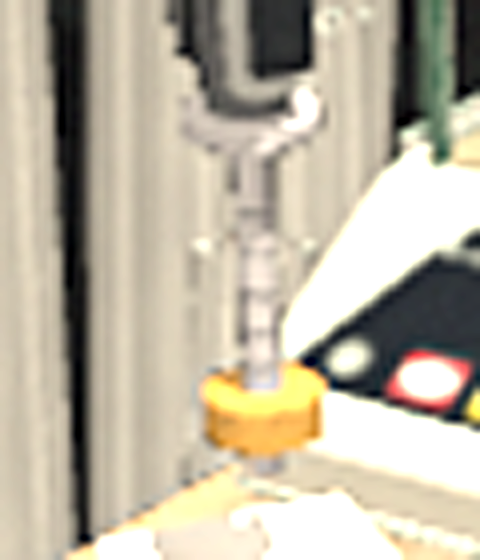

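Run:
```python
from h import *
import pickle
c=pickle.load(open("w2.pkl","rb"))
im=cv2.imread("pics/w2.png");g=cv2.cvtColor(im,cv2.COLOR_BGR2GRAY)
print(g[186:208,410:432]); print(proj(c,[.482,.2995,.06]))
c=pickle.load(open("wrist5.pkl","rb"))
print(proj(c,[.482,.2995,.06]))
```

```text
[[127 127 129 128 125 130 123 125 127 127 130 126 125 128 127 125 129 126
  127 127 127 127]
 [129 130 125 128 127 126 127 126 129 129 124 126 128 127 125 128 127 126
  127 127 128 126]
 [126 129 127 128 129 126 130 128 125 127 128 129 126 127 131 126 128 125
  128 127 126 127]
 [132 129 131 127 126 129 129 130 130 128 129 126 128 123 127 130 128 127
  128 123 127 127]
 [132 129 132 129 129 131 130 130 128 124 116 116 114 112 115 122 127 126
  124 128 128 126]
 [130 132 133 130 132 129 131 123 117 109 102  97  92  96  97 106 114 124
  129 126 125 139]
 [128 130 130 130 130 128 127 114 103  99  96  95  86  91  91  99 108 112
  153 156 154 170]
 [159 160 145 133 130 127 112 101  99  99  99  98  96  99  85 101 124 120
  174 182 179 179]
 [182 186 168 137 137 114  80  89  97  99 100 102  97 102 101  99 131 140
  167 178 180 179]
 [179 179 174 165 144 100  75  69 100  98  98 102  95 103 101 101 140 168
  164 178 179 180]
 [178 177 179 177 135  79  76  68 101  99 103 101  96 102 104  96 138 169
  166 176 180 179]
 [178 181 179 170 122  81  79  72 100  99 100 104 101 104 103 102 147 170
  1
[... 302 characters left out ...]
79 181 176 142 130  97  85  82  82  82  79  96 118 146 166 163 167
  180 180 182 179]
 [180 180 180 180 153 142 129 110 104  93  92 109 127 152 164 164 164 175
  181 181 178 179]
 [179 178 179 180 175 156 144 141 135 132 134 146 156 160 166 167 174 180
  180 177 180 180]
 [180 178 177 181 182 173 164 155 151 151 150 156 160 163 170 175 180 178
  180 178 179 181]
 [180 180 180 180 180 181 181 171 166 164 165 167 171 175 179 181 180 180
  177 179 179 179]
 [177 177 178 177 178 177 178 178 181 182 180 180 179 179 181 181 181 181
  178 180 179 178]
 [175 176 178 177 175 176 177 179 176 177 176 177 177 176 179 176 178 176
  177 182 179 180]]
[419.81082348 197.24644866]
[276.64569814 200.74139838]
```

Call:
apply_moves --pt "0 0 0 -0.0013 0.0 0.0013 -1" --pt "0 0 0 -0.0013 0.01 0.0013 -1" --pt "0 0 0 -0.0013 0.022 0.0013 -1" --pt "0 0 0 -0.0013 0.022 0.0013 -1" --pt "0 0 0 -0.0013 0.022 0.0013 -1"

```text
time_s: 5.95
position: [0.4821, 0.2999, 0.1681]
ee_rot: [0.705, -0.056, 0.055, -0.705]
force: [-0.4, -0.5, -1.7]
grip_width: 0.0205
```

Run:
```python
from h import *
import pickle
delta([.4826,.2996,.16])
for n in ("scene","wrist"):
    c=manip.calibration(n)
    im=manip.capture(n)[:,:,::-1]; cv2.imwrite(f"pics/{n}6.png",im); pickle.dump(c,open(n+"6.pkl","wb"))
    if n=="scene": cv2.imwrite("pics/s6z.png",cv2.convertScaleAbs(cv2.resize(im[160:240,190:270],None,fx=7,fy=7,interpolation=cv2.INTER_CUBIC),alpha=.9))
    else: cv2.imwrite("pics/w6z.png",cv2.convertScaleAbs(cv2.resize(im[180:260,235:325],None,fx=7,fy=7,interpolation=cv2.INTER_CUBIC),alpha=1.5))
delta([.4826,.2996,.16])
```

```text
pos [0.4821 0.2999 0.1681] yaw -8.99 tooly [-2.e-03 -9.e-04 -1.e+00] F [-0.4 -0.5 -1.7] w 0.0205
tool delta [ 0.0005  0.0081 -0.0002]
pos [0.4829 0.3003 0.1693] yaw -8.99 tooly [-0. -0. -1.] F [ 0.6  0.4 -0.7] w 0.0206
tool delta [-0.0002  0.0093 -0.0007]
```

View pics/s6z.png

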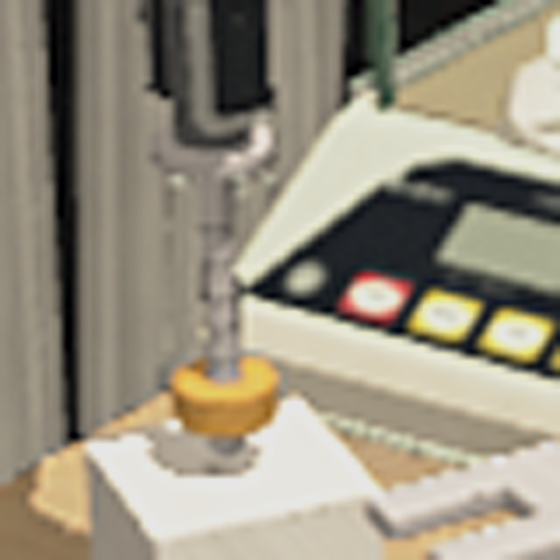

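View pics/w6z.png

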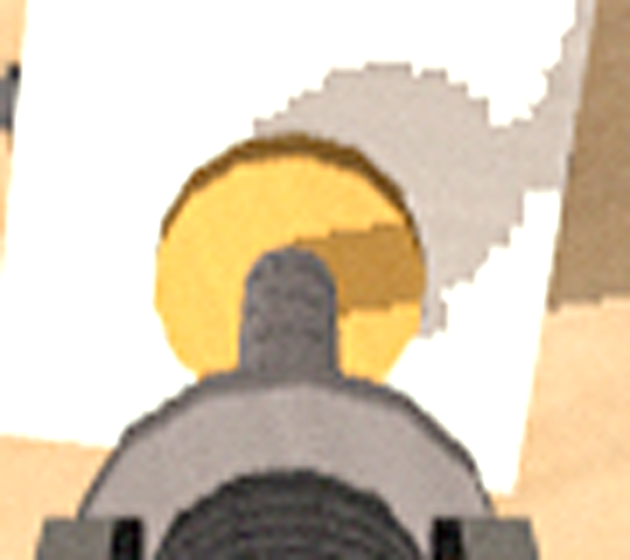

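Call:
apply_moves --pt "0 0 0 0 0.002 -0.0003 -1" --pt "0 0 0 0 0.004 -0.0003 -1" --pt "0 0 0 0 0.006 -0.0003 -1" --pt "0 0 0 0 0.0075 -0.0003 -1" --pt "0 0 0 0 0.009 -0.0003 -1" --pt "0 0 0 0 0.01 -0.0003 -1" --pt "0 0 0 0 0.01 -0.0003 -1"

```text
time_s: 6.75
position: [0.4826, 0.2999, 0.1591]
ee_rot: [0.705, -0.056, 0.055, -0.705]
force: [-0.3, 0.0, -1.9]
grip_width: 0.0204
```

Run:
```python
from h import *
for i in range(3):
    delta([.4826,.3,.15]); 
    im=manip.capture("scene")[:,:,::-1]
cv2.imwrite("pics/s7z.png",cv2.convertScaleAbs(cv2.resize(im[160:240,190:270],None,fx=7,fy=7,interpolation=cv2.INTER_CUBIC),alpha=.9))
```

```text
pos [0.4826 0.2999 0.1591] yaw -8.99 tooly [-4.e-04 -2.e-04 -1.e+00] F [-0.3  0.  -1.9] w 0.0204
tool delta [-0.      0.0091  0.0001]
pos [0.4827 0.2999 0.1592] yaw -8.99 tooly [-2.e-04 -1.e-04 -1.e+00] F [ 0.5  1.  -1.3] w 0.0204
tool delta [-0.0001  0.0092  0.0001]
pos [0.4828 0.2999 0.1593] yaw -8.99 tooly [ 0. -0. -1.] F [ 0.2  0.6 -1.6] w 0.0202
tool delta [-0.0002  0.0093  0.    ]
```

View pics/s7z.png

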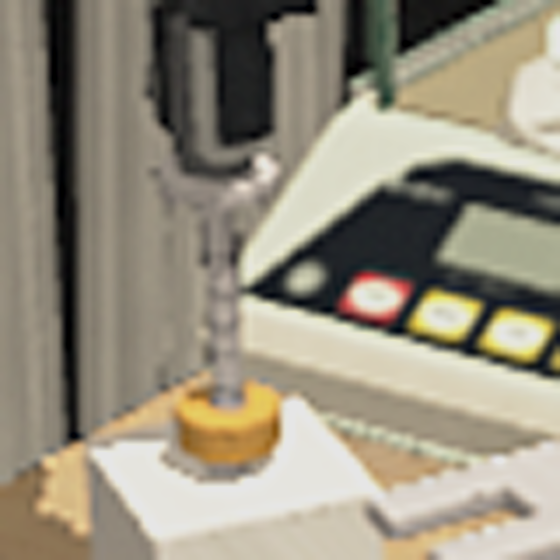

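Call:
apply_moves --pt "0 0 0 0 0.001 0 -1" --pt "0 0 0 0 0.002 0 -1" --pt "0 0 0 0 0.003 0 -1" --pt "0 0 0 0 0.004 0 -1" --pt "0 0 0 0 0.005 0 -1" --pt "0 0 0 0 0.006 0 -1" --pt "0 0 0 0 0.006 0 -1" --pt "0 0 0 0 0.006 0 -1"

```text
time_s: 7.7
position: [0.4827, 0.2999, 0.1533]
ee_rot: [0.705, -0.055, 0.055, -0.705]
force: [0.2, -0.7, -2.5]
grip_width: 0.0204
```

Call:
apply_moves --pt "0 0 0 0 0.001 0 -1" --pt "0 0 0 0 0.002 0 -1" --pt "0 0 0 0 0.003 0 -1" --pt "0 0 0 0 0.004 0 -1" --pt "0 0 0 0 0.005 0 -1" --pt "0 0 0 0 0.006 0 -1" --pt "0 0 0 0 0.006 0 -1"

```text
time_s: 8.4
position: [0.4828, 0.3, 0.1472]
ee_rot: [-0.705, 0.055, -0.056, 0.705]
force: [0.3, 0.6, 0.8]
grip_width: 0.0203
```

Call:
apply_moves --pt "0 0 0 0 0.001 0 -1" --pt "0 0 0 0 0.002 0 -1" --pt "0 0 0 0 0.003 0 -1" --pt "0 0 0 0 0.003 0 -1" --force 20

```text
time_s: 8.8
position: [0.4828, 0.3, 0.1441]
ee_rot: [-0.705, 0.055, -0.055, 0.705]
force: [1.0, 1.5, -0.6]
grip_width: 0.0207
```

Call:
apply_moves --pt "0 0 0 0 0.0005 0 -1" --pt "0 0 0 0 0.001 0 -1" --pt "0 0 0 0 0.001 0 -1"

```text
time_s: 9.1
position: [0.4828, 0.3, 0.1433]
ee_rot: [-0.705, 0.055, -0.056, 0.705]
force: [-0.2, 1.1, 1.2]
grip_width: 0.0208
```

Call:
apply_moves --pt "0 0 0 0 0.0005 0 -1" --pt "0 0 0 0 0.001 0 -1" --pt "0 0 0 0 0.001 0 -1"

```text
time_s: 9.4
position: [0.4828, 0.3, 0.1423]
ee_rot: [-0.705, 0.055, -0.055, 0.705]
force: [1.5, 1.7, 0.5]
grip_width: 0.0206
```

Call:
apply_moves --pt "0 0 0 0 0.0005 0 -1" --pt "0 0 0 0 0.001 0 -1" --pt "0 0 0 0 0.001 0 -1"

```text
time_s: 9.7
position: [0.4828, 0.3, 0.1412]
ee_rot: [-0.705, 0.055, -0.055, 0.705]
force: [0.6, 0.7, 1.8]
grip_width: 0.0204
```

Call:
apply_moves --pt "0 0 0 0 0.0005 0 -1" --pt "0 0 0 0 0.001 0 -1" --pt "0 0 0 0 0.001 0 -1"

```text
time_s: 10.0
position: [0.4828, 0.3, 0.1402]
ee_rot: [-0.705, 0.055, -0.055, 0.705]
force: [0.6, 1.8, 1.2]
grip_width: 0.0202
```

Call:
apply_moves --pt "0 0 0 0 0.0005 0 -1" --pt "0 0 0 0 0.001 0 -1" --pt "0 0 0 0 0.001 0 -1"

```text
time_s: 10.3
position: [0.4828, 0.3, 0.1392]
ee_rot: [-0.705, 0.055, -0.055, 0.705]
force: [-0.6, 1.8, 0.2]
grip_width: 0.0207
```

Call:
apply_moves --pt "0 0 0 0 0.0005 0 -1" --pt "0 0 0 0 0.001 0 -1" --pt "0 0 0 0 0.001 0 -1"

```text
time_s: 10.6
position: [0.4828, 0.3, 0.1382]
ee_rot: [-0.705, 0.055, -0.055, 0.705]
force: [-0.2, 0.4, 0.6]
grip_width: 0.0202
```

Call:
apply_moves --pt "0 0 0 0 0.0005 0 -1" --pt "0 0 0 0 0.001 0 -1" --pt "0 0 0 0 0.001 0 -1"

```text
time_s: 10.9
position: [0.483, 0.2999, 0.138]
ee_rot: [-0.705, 0.055, -0.056, 0.705]
force: [-1.8, 0.6, 4.0]
grip_width: 0.0206
```

Call:
apply_moves --pt "0 0 0 0 0 0 -1" --pt "0 0 0 0 0 0 -1" --pt "0 0 0 0 0 0 -1"

```text
time_s: 11.2
position: [0.483, 0.2999, 0.138]
ee_rot: [-0.705, 0.055, -0.056, 0.705]
force: [-1.0, 1.3, 5.0]
grip_width: 0.0206
```

Run:
```python
from h import *
delta([.4826,.3,.15]); s=manip.observe();print(s["moment"])
im=manip.capture("scene")[:,:,::-1]
cv2.imwrite("pics/s8z.png",cv2.convertScaleAbs(cv2.resize(im[160:240,190:270],None,fx=7,fy=7,interpolation=cv2.INTER_CUBIC),alpha=.9))
```

```text
pos [0.483  0.2999 0.138 ] yaw -8.99 tooly [ 5.e-04  0.e+00 -1.e+00] F [-1.   1.3  5. ] w 0.0206
tool delta [-0.0004 -0.012   0.    ]
[0.24262722 0.13982988 0.01744181]
```

View pics/s8z.png

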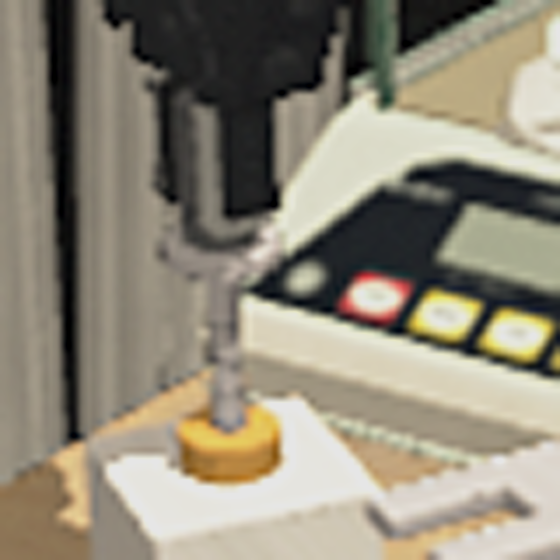

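Call:
apply_moves --pt "0 0 0 0 0.0005 0 -1" --pt "0 0 0 0 0.0005 0 -1" --force 40

```text
time_s: 11.45
position: [0.4831, 0.3, 0.1379]
ee_rot: [-0.705, 0.055, -0.056, 0.705]
force: [-1.8, 0.3, 7.9]
grip_width: 0.0205
```

Call:
apply_moves --pt "0 0 0 0 0.0006 0 -1" --pt "0 0 0 0 0.0006 0 -1" --pt "0 0 0 0 0.0006 0 -1" --pt "0 0 0 0 0.0006 0 -1"

```text
time_s: 11.85
position: [0.4833, 0.3, 0.1379]
ee_rot: [-0.705, 0.055, -0.056, 0.705]
force: [-2.7, 0.2, 10.3]
grip_width: 0.0202
```

Call:
apply_moves --pt "0 0 0 0 0 0 -1" --pt "0 0 0 0 0 0 -1" --pt "0 0 0 0 0 0 -1" --pt "0 0 0 0 0 0 -1" --pt "0 0 0 0 0 0 -1" --pt "0 0 0 0 0 0 -1"

```text
time_s: 12.45
position: [0.4833, 0.3, 0.1379]
ee_rot: [-0.705, 0.055, -0.056, 0.705]
force: [-1.2, -0.2, 9.9]
grip_width: 0.0207
```

Call:
apply_moves --pt "0 0 0 0 0 0 -1" --pt "0 0 0 0 0 0 -1" --pt "0 0 0 0 0 0 -1" --pt "0 0 0 0 0 0 -1" --pt "0 0 0 0 0 0 -1" --pt "0 0 0 0 0 0 -1" --pt "0 0 0 0 0 0 -1"

```text
time_s: 13.15
position: [0.4833, 0.3, 0.1379]
ee_rot: [-0.705, 0.055, -0.056, 0.705]
force: [-2.5, -0.1, 10.4]
grip_width: 0.0204
```

Run:
```python
from h import *
import pickle
delta([.4826,.3,.15]);print(manip.observe()["moment"])
c=manip.calibration("wrist")
im=manip.capture("wrist")[:,:,::-1];pickle.dump(c,open("wrist9.pkl","wb"));cv2.imwrite("pics/wrist9.png",im)
cv2.imwrite("pics/w9z.png",cv2.convertScaleAbs(cv2.resize(im[180:260,235:325],None,fx=7,fy=7,interpolation=cv2.INTER_CUBIC),alpha=1.5))
```

```text
pos [0.4833 0.3    0.1379] yaw -8.99 tooly [ 1.4e-03  2.0e-04 -1.0e+00] F [-2.5 -0.1 10.4] w 0.0204
tool delta [-0.0007 -0.0121 -0.0001]
[-0.00617312  0.49631781 -0.00129565]
```

View pics/w9z.png

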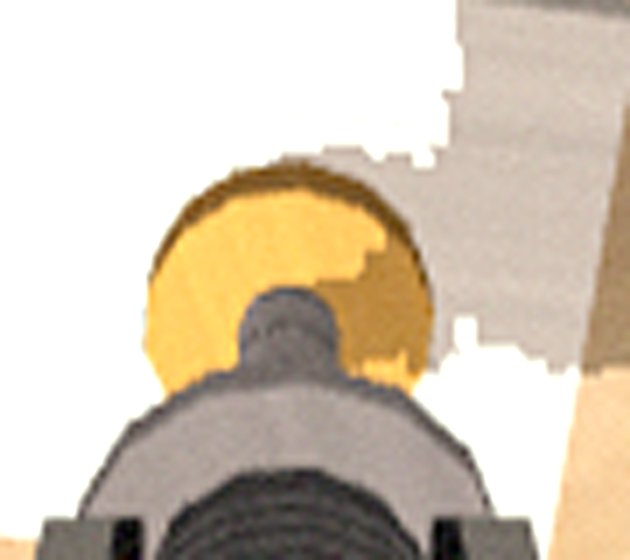

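Call:
apply_moves --pt "0 0 0 0 -0.003 0 -1" --pt "0 0 0 0 -0.008 0 -1" --pt "0 0 0 0 -0.016 0 -1" --pt "0 0 0 0 -0.026 0 -1" --pt "0 0 0 0 -0.04 0 -1" --pt "0 0 0 0 -0.055 0 -1" --pt "0 0 0 0 -0.06 0 -1" --pt "0 0 0 0 -0.06 0 -1" --force 60

```text
time_s: 14.0
position: [0.4837, 0.3003, 0.1981]
ee_rot: [-0.704, 0.054, -0.056, 0.705]
force: [0.1, 0.0, -2.2]
grip_width: 0.0206
```

Run:
```python
from h import *
delta([.393,.1645,.19])
im=manip.capture("scene")[:,:,::-1];cv2.imwrite("pics/scene10.png",im)
cv2.imwrite("pics/s10z.png",cv2.resize(im[145:240,190:270],None,fx=6,fy=6,interpolation=cv2.INTER_CUBIC))
```

```text
pos [0.4837 0.3003 0.1981] yaw -8.99 tooly [ 0.0029  0.0013 -1.    ] F [ 0.1  0.  -2.2] w 0.0206
tool delta [-0.0684  0.0077 -0.1484]
```

View pics/s10z.png

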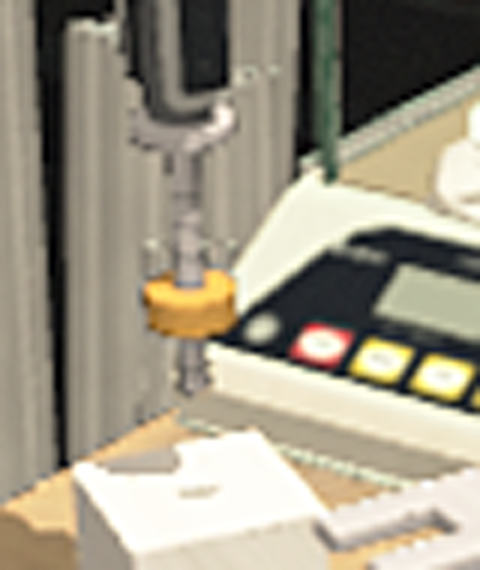

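Call:
apply_moves --pt "0 0 0 -0.035 0.0 -0.02 -1" --pt "0 0 0 -0.06 0.0 -0.05 -1" --pt "0 0 0 -0.0685 0 -0.09 -1" --pt "0 0 0 -0.0685 0 -0.13 -1" --pt "0 0 0 -0.0685 0 -0.1484 -1" --pt "0 0 0 -0.0685 0.03 -0.1484 -1" --pt "0 0 0 -0.0685 0.06 -0.1484 -1" --pt "0 0 0 -0.0685 0.063 -0.1484 -1"

```text
time_s: 14.85
position: [0.3884, 0.1631, 0.1291]
ee_rot: [0.706, -0.058, 0.053, -0.704]
force: [-0.5, -0.0, -1.5]
grip_width: 0.0205
```

Call:
apply_moves --pt "0 0 0 0 0 0 -1" --pt "0 0 0 0 0 0 -1"

```text
time_s: 15.05
position: [0.3927, 0.1644, 0.1344]
ee_rot: [-0.705, 0.055, -0.056, 0.705]
force: [0.3, 0.6, -1.9]
grip_width: 0.0202
```

Run:
```python
from h import *
delta([.4587,.1541,.134])
im=manip.capture("scene")[:,:,::-1];cv2.imwrite("pics/scene11.png",im)
cv2.imwrite("pics/s11z.png",cv2.resize(im[190:300,190:310],None,fx=5,fy=5,interpolation=cv2.INTER_CUBIC))
im=manip.capture("wrist")[:,:,::-1];cv2.imwrite("pics/w11z.png",cv2.resize(im[140:300,195:355],None,fx=3.5,fy=3.5,interpolation=cv2.INTER_CUBIC))
```

```text
pos [0.3927 0.1644 0.1344] yaw -8.98 tooly [ 1.4e-03  3.0e-04 -1.0e+00] F [ 0.3  0.6 -1.9] w 0.0202
tool delta [0.0668 0.0005 0.0001]
```

View pics/s11z.png

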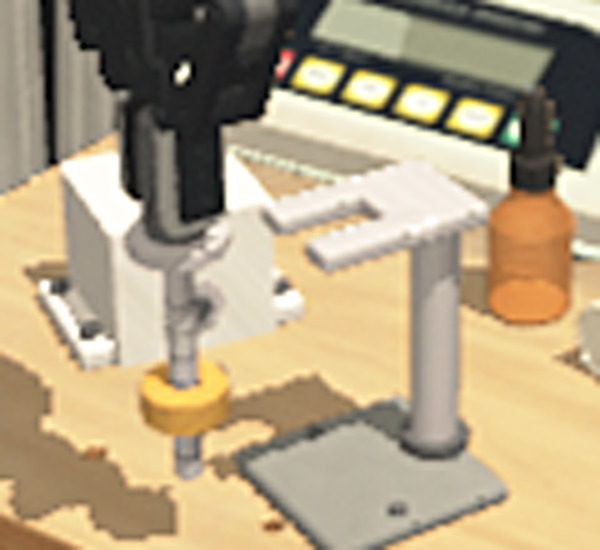

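View pics/w11z.png

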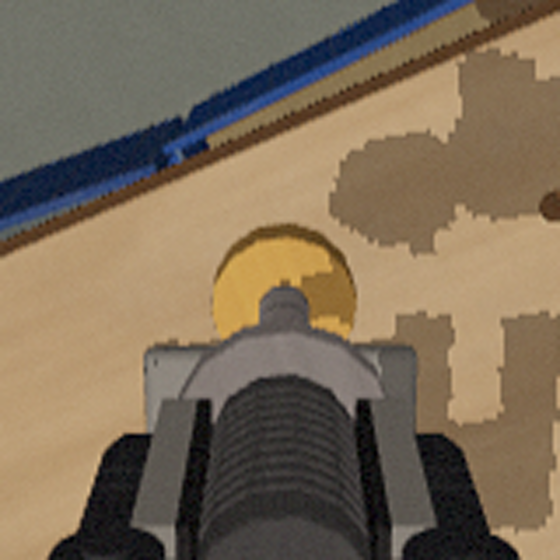

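Call:
apply_moves --pt "0 0 0 0.012 0 0 -1" --pt "0 0 0 0.025 0 0 -1" --pt "0 0 0 0.038 0 0 -1" --pt "0 0 0 0.05 0 0 -1" --pt "0 0 0 0.06 0 0 -1" --pt "0 0 0 0.0665 0 0 -1" --pt "0 0 0 0.0665 0 0 -1" --pt "0 0 0 0.0665 0 0 -1"

```text
time_s: 15.95
position: [0.4573, 0.1536, 0.1329]
ee_rot: [0.705, -0.056, 0.055, -0.705]
force: [-0.4, -0.1, -1.8]
grip_width: 0.0203
```

Run:
```python
from h import *
delta([.4587,.1541,.129])
im=manip.capture("scene")[:,:,::-1]
cv2.imwrite("pics/s12z.png",cv2.resize(im[190:300,190:310],None,fx=5,fy=5,interpolation=cv2.INTER_CUBIC))
im=manip.capture("wrist")[:,:,::-1];cv2.imwrite("pics/w12z.png",cv2.resize(im[140:300,195:355],None,fx=3.5,fy=3.5,interpolation=cv2.INTER_CUBIC))
```

```text
pos [0.4573 0.1536 0.1329] yaw -9.0 tooly [-1.e-03 -1.e-04 -1.e+00] F [-0.4 -0.1 -1.8] w 0.0203
tool delta [0.0014 0.0039 0.0007]
```

View pics/s12z.png

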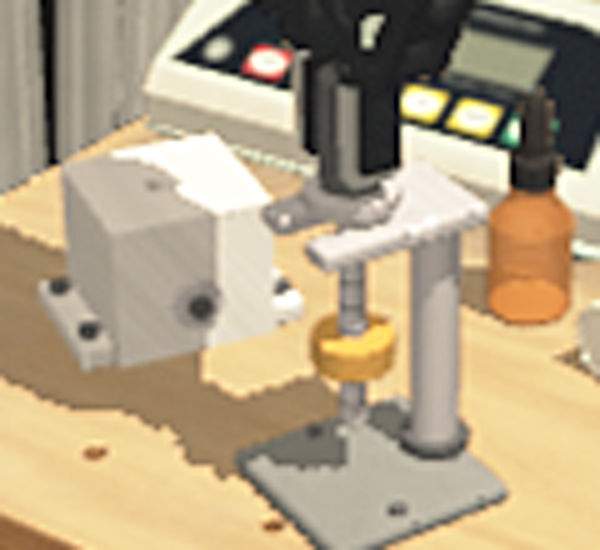

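View pics/w12z.png

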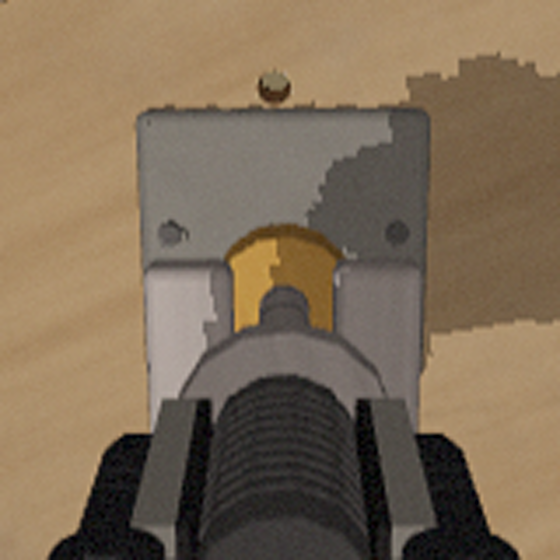

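Rod is centred in the slot and the shoulder is over the prongs. Lower slowly until it bears lightly.

Call:
apply_moves --pt "0 0 0 0.001 0.001 0.0005 -1" --pt "0 0 0 0.001 0.002 0.0005 -1" --pt "0 0 0 0.001 0.003 0.0005 -1" --pt "0 0 0 0.001 0.0035 0.0005 -1" --pt "0 0 0 0.001 0.0035 0.0005 -1"

```text
time_s: 16.55
position: [0.4585, 0.154, 0.1296]
ee_rot: [0.705, -0.056, 0.055, -0.705]
force: [-0.2, 0.1, -2.1]
grip_width: 0.0205
```

Call:
apply_moves --pt "0 0 0 0 0.0005 0 -1" --pt "0 0 0 0 0.001 0 -1" --pt "0 0 0 0 0.001 0 -1"

```text
time_s: 16.85
position: [0.4587, 0.154, 0.129]
ee_rot: [-0.705, 0.055, -0.055, 0.705]
force: [-3.0, -0.7, 1.2]
grip_width: 0.0204
```

Call:
apply_moves --pt "0 0 0 0 0 0 -0.4" --pt "0 0 0 0 0 0 -0.3" --pt "0 0 0 0 0 0 -0.1" --pt "0 0 0 0 0 0 0.2" --pt "0 0 0 0 0 0 0.6" --pt "0 0 0 0 0 0 1" --pt "0 0 0 0 0 0 1" --pt "0 0 0 0 0 0 1"

```text
time_s: 17.65
position: [0.4586, 0.154, 0.1287]
ee_rot: [-0.705, 0.055, -0.055, 0.705]
force: [-0.1, -0.5, -0.2]
grip_width: 0.0853
```

Call:
apply_moves --pt "0 0 0 0 -0.01 0 1" --pt "0 0 0 0 -0.04 0 1" --pt "0 0 0 0 -0.08 0 1" --pt "0 0 0 0 -0.12 0 1" --pt "0 0 0 -0.02 -0.13 0 1" --pt "0 0 0 -0.02 -0.13 0 1" --pt "0 0 0 -0.02 -0.13 0 1"

```text
time_s: 18.35
position: [0.439, 0.1571, 0.2589]
ee_rot: [-0.705, 0.055, -0.056, 0.705]
force: [0.6, -0.5, 1.3]
grip_width: 0.0855
```

Run:
```python
from h import *
import pickle
delta([.4587,.1541,.129])
im=manip.capture("scene")[:,:,::-1];cv2.imwrite("pics/scene13.png",im)
cv2.imwrite("pics/s13z.png",cv2.resize(im[190:310,190:340],None,fx=5,fy=5,interpolation=cv2.INTER_CUBIC))
im=manip.capture("top")[:,:,::-1];cv2.imwrite("pics/top13.png",im)
c=manip.calibration("wrist");im=manip.capture("wrist")[:,:,::-1];cv2.imwrite("pics/wrist13.png",im);pickle.dump(c,open("wrist13.pkl","wb"))
```

```text
pos [0.439  0.1571 0.2589] yaw -8.97 tooly [ 0.001 -0.    -1.   ] F [ 0.6 -0.5  1.3] w 0.0855
tool delta [1.980e-02 1.299e-01 1.000e-04]
```

View pics/s13z.png

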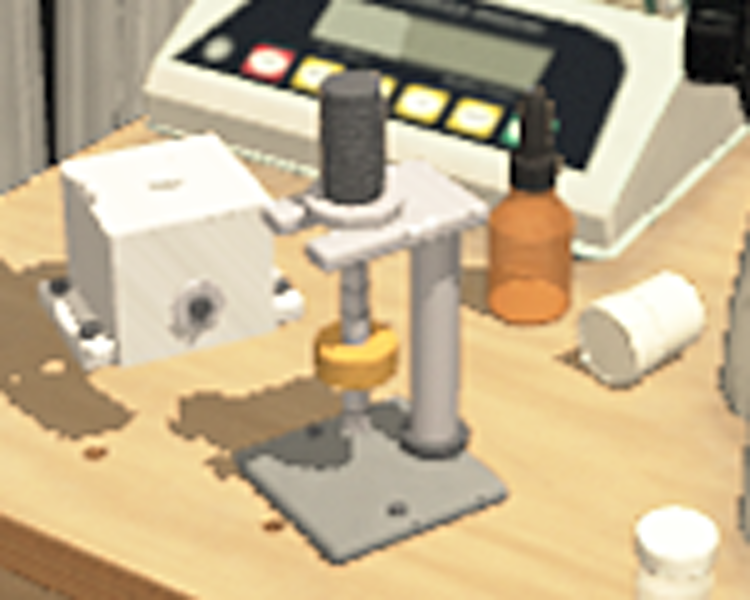

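View pics/wrist13.png

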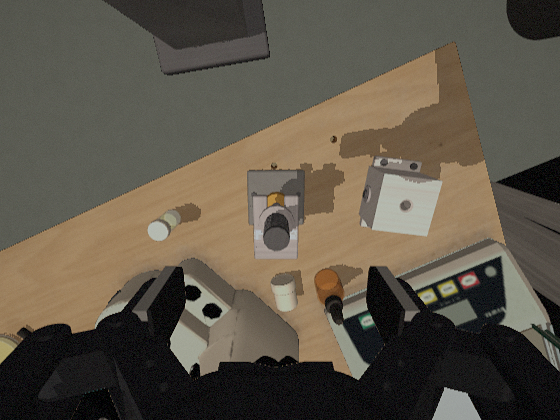

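Run:
```python
from h import *
c=manip.calibration("scene")
def body(v):
    a=np.linspace(0,2*np.pi,60);return np.array([proj(c,[.4583+.015*np.cos(t),.1545+.015*np.sin(t),.025+v+h]) for t in a for h in(0,.012)])
for n in("scene0","scene13"):
    im=cv2.imread(f"pics/{n}.png");hsv=cv2.cvtColor(im,cv2.COLOR_BGR2HSV)
    m=cv2.inRange(hsv,(12,130,80),(30,255,255));l=cv2.connectedComponentsWithStats(m[:, :270])
    for k in range(1,l[0]):
        if 60<l[2][k,4]<400 and 250<l[3][k][0]<270: print(n,l[2][k],l[3][k])
for v in(.009,.011,.013,.024,.026,.028):
    b=body(v);print(v,b.min(0),b.max(0))
print("fork seat/ grip top proj",proj(c,[.4583,.1545,.163]))
im=cv2.imread("pics/scene13.png");print(im[262:280,260,:].tolist())
```

```text
scene0 [255   5  15  10 103] [261.98058252   8.94174757]
scene0 [252  42  18  19 112] [260.94642857  47.40178571]
scene0 [246  48  24  21 150] [254.18        59.82666667]
scene0 [251  87  19  16 122] [262.85245902  93.55737705]
scene0 [245  99  14  13  72] [250.375      106.55555556]
scene0 [259 126  11  17  84] [263.94047619 135.27380952]
scene0 [253 261  16  14 167] [260.56886228 268.09580838]
scene13 [253 254  17  14 172] [260.8372093  261.12209302]
0.009 [250.68924697 261.68956721] [267.72215572 276.70423597]
0.011 [250.6672463  260.73955385] [267.71864795 275.74520627]
0.013 [250.64519788 259.78751372] [267.71513262 274.78407569]
0.024 [250.5230709 254.5147729] [267.6956621  269.45999422]
0.026 [250.50070824 253.54939924] [267.69209705 268.48503821]
0.028 [250.47829663 252.58194943] [267.68852425 267.50792875]
fork seat/ grip top proj [258.4084396  206.29197437]
[[84, 175, 234], [69, 144, 200], [72, 148, 206], [74, 150, 206], [68, 148, 203], [67, 136, 183], [128, 143, 160], [145, 151, 157], [141, 151, 159], [143, 153, 163], [113, 119, 127], [126, 136, 144], [138, 148, 158], [149, 159, 171], [152, 164, 175], [140, 154, 160], [134, 147, 153], [134, 148, 153]]
```

```bash
python3 -c "
from h import *
print(manip.finish_job(), manip.observe()['time_s'])"
```

```text
the job is handed in; nothing more can be done
the job is handed in; nothing more can be done
```

I took the gauge out of the fork, lowered it into the bore and pressed it on the bottom. It now hangs back in the fork, released, and the job is handed in. No verdict was reported.

- **Pressing:** The rod stopped firmly at a depth of about 26 mm. I held it there for about 1.3 s at a wrist reading of about 10 N. Adding the gauge's weight, that is about 12 N on the workpiece. The ring may carry up to 3 N of that, so I estimate 9 to 12 N on the bottom itself. The lateral force stayed below about 3 N, and no reading came near 25 N.
- **Ring:** In the last scene picture the ring stands about 25 to 26 mm above the tip. That agrees with the 26.1 mm worked out from the arm's position at the bottom, but the picture is only good to about 1 mm. I did not measure the depth any other way.
- **Gauge in the fork:** The last pictures show it upright with the shoulder on both prongs and the gripper open, about 13 cm above its grasp position. When I set it down, the tool was within 1 mm of where I first gripped it.
- **Bystanders:** The vial, dropper and pot look untouched in the pictures. I did not measure their positions again.

One disagreement: the scene camera put the ring about 2.5 mm to one side of where the wrist camera and the arm's own reading did. I relied on the wrist camera for lining up with the bore, and the rod went in without trouble.

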